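# Pair the spare doorbell push with the chime receiver

## Robot

A 7-joint arm with a two-finger parallel gripper is mounted at the origin on the work surface. World frame = base frame: x ahead of the robot, y to its left, z up, the work surface at z = 0. Lengths are in m, angles in rad, forces in N, time in s.
With the tool pointing down it reaches from about 0.35 to 0.9 m from the base axis. Payload 8.1 kg.
Tool frame: the origin (TCP) lies on the centre line of the jaws, within the pads' length; the fingertips stand 17 mm ahead of it and the grasp point (between the pads) lies 2 mm behind it; z points along the fingers, y is the direction in which the jaws open and shut (so a half turn about z gives the same grasp; the last joint's range is limited). The gripper opens to 92 mm and grips with 3 to 60 N. Pads are 19 mm wide; open, the fingers measure 130 mm over their backs; the gripper's body (75 mm by 190 mm) begins 47 mm behind the grasp point.
Start: joints at [1.168, 0.434, 0.025, 1.573, -0.012, 1.134, -0.075], TCP at [0.185, -0.597, 0.244] pointing down, gripper open.
Joint ranges: [-2.62, 2.62], [-0.44, 2.09], [-1.27, 1.32], [0.08, 2.57], [-1.32, 4.46], [0.12, 2], [-2.74, 2.74]. Speed limits (rad/s): [2.22, 2.22, 3.01, 3.01, 3.14, 3.14, 3.14].

## Interface

Orientations are given as a rotation vector (axis times angle).
In Python, from cell import arm, imaging, job gives the robot as it stands.
- The arm moves only by the tool jog_arm, never from a script. Its argument "moves" is a list of rows, each an object with "fingers": the closure, from -1 (fully open) to 1 (shut); "xyz": the shift along the tool's x, y, z in cm, a list of three; "angular": the turn, a rotation vector about the tool's x, y, z in rad, a list of three. In form: [{"fingers": fingers, "xyz": [dx, dy, dz], "angular": [ax, ay, az]}, ...]. A call has 1 to 12 rows; each row is the pose to reach, as a shift and turn from the pose commanded when the call began, along the tool's axes at that moment; what a row does not reach only later rows make up. A row lasts 1/8 s, in which the tool goes at most 62.5 mm and 10.7 degrees, less where a joint would pass 70% of its speed; a pose out of reach is approached as far as the arm can. A call with a gripper value outside its range is refused whole. The fingers move at their own pace and stop on an object; "grip_force" is the grip in N (left out, the last holds). Time passes only in rows, so rows that repeat a pose let the fingers close. It gives the time, the measured TCP pose, the force and the opening at its end, in the units of the state.
- arm.observe(): the state, without advancing time (a new reading comes with each control period).
- imaging.get_image(name): name is "scene" or "top" or "wrist"; returns the picture (384x512x3 uint8, red, green, blue); there is no depth.
- imaging.camera_params(name): a dict with "fx", "fy", "cx", "cy" (pixels), "rvec" (rotation vector, rad) and "tvec" (3), from world to camera coordinates, as OpenCV has them; the wrist camera has in their place "hand_eye" (4x4, takes a point from camera to tool coordinates, whose origin is the TCP and whose axes are the flange's). Camera axes: x right, y down, z forward; pixel columns grow to the right and rows downward; lengths in m; the calibration is good to about 2 mm. A picture is of the moment at which its call begins: read the wrist's pose just before it. camera_params takes no time and is no camera call.
- job.sign_off(): hands the job in, once; it reports no verdict.
The state is a dict: "clock": time; "joints": joint angles; "dq": joint speeds; "joint_efforts": joint torques, N m; "position": TCP position; "ee_rot": TCP orientation; "force": force on the tool from outside, world axes, zero at the start; "ft_torque": the same for the moment, N m; "width": opening from 0.0 (shut) to 1.0 (fully open).
Only numpy, scipy, OpenCV 4.12 (cv2) and the standard library are available. Lean on these libraries where they do the work, as an engineer would, in place of code of your own. Each camera call takes 0.05 s, during which the arm holds its last target. There are 200 camera calls.

## Task

Pair the spare chrome doorbell with the chime receiver, pressing with the fingertips: push the raised far half of the red rocker right down to switch the receiver on, then hold the green pairing key right down for two seconds and let it come up again, and then press the doorbell's pearl button right down and let it come up. Leave the two white keys unpressed, press the doorbell where it lies without picking it up or pushing it about, and leave everything else where it is.

Things in the scene. Friction and masses are not known exactly. Their poses are not given: they have to be found in the camera images.
- chime: chime receiver fixed to the ledge, white case with dark top plate, 130 mm along its x, 210 mm along its y, top plate 40 mm above the ledge. Origin: centre of its underside; +x points to its back (flat lamp 12 mm proud, speaker slots), -x to its front, roughly facing the robot. Controls along the front: green key at y +70 mm, white keys at y +22 and -26 mm, all at x -33 mm; red rocker at y -77 mm, crease at x -18 mm
- power_pad (a point): middle of the top face of the rocker's far half (the half away from the front edge), 16 mm from the crease; here the rocker is pressed to switch on. While off, this half slopes up to the back at about 19 deg and this point is 12 mm above the top plate; switched on the half is level, this point 7 mm above the top plate
- power_rocker (a joint): red rocker, a shallow V 48 mm long along the chime's x and 27 mm wide, which tips about its middle crease. Value in rad: 0 = off (near half level, far half raised), 0.34 = on against its stop (far half level). It moves by friction alone (2 N at its raised end, 3 N at the middle of the half), has no spring and stays where it is left
- pair_top (a point): centre of the top of the green pairing key, a round key 26 mm across, its top 8 mm above the top plate while up
- pair_key (a joint): travel of the green pairing key in m: 0 = up, 0.005 = right down; a spring key, 1.7 N to start and 4.4 N right down, it comes up by itself
- volume_key (a joint): travel of the white key next to the green one (same size and spring): must not be pressed
- melody_key (a joint): travel of the white key next to the rocker (same size and spring): must not be pressed
- doorbell: spare wireless doorbell push, lying loose and face up on the turntable: a round chrome bezel 64 mm across and 18 mm high, about 120 g. Origin at the centre of its underside, z up
- bell_top (a point): centre of the top of the doorbell's round pearl button, 26 mm across, 25 mm above the doorbell's underside while up
- bell_push (a joint): travel of the doorbell's pearl button in m: 0 = up, 0.005 = right down; a spring button, 1.7 N to start and 4.4 N right down, it comes up by itself
- turntable: round grey plastic turntable 284 mm across, its foot fixed to the ledge; origin at the centre of its underside on the ledge. Its tray turns very easily about the centre when pushed sideways; the tray's floor is 20 mm and its rim 27 mm above the ledge. It carries the doorbell, the coin cup, the nazar and the three bead loops
- coin_cup: stainless coin cup with its lid clipped shut, 67 mm across and 68 mm high, loose; origin at the centre of its underside
- nazar: blue glass nazar bead, a disc 46 mm across and 10 mm thick, loose; origin at the centre of its underside
- bead_loop1: stiff hoop of 13 mm amber resin beads, 63 mm across, loose; origin at its centre on the underside
- bead_loop2: another such hoop of beads
- bead_loop3: another such hoop of beads
- torch: black pocket torch standing on its head, 34 mm across and 100 mm high, loose, at the back of the ledge; origin at the centre of its foot
- screwdriver: screwdriver 170 mm long lying loose across the back of the ledge
Mind the look-alikes: they are no part of the job. There is more than one size of the doorbell; the one meant has the size given above.

How it is judged:
By the outcome, as a careful person would: the job done as asked, in the order asked, and still so for the second after the job is handed in, with the robot touching nothing.
It also fails if it takes over 58 s, if anything falls off the work surface, if the arm or the gripper's body presses on something with over 40 N, if the wrist force passes 120 N, or if a joint passes its speed limit or range.

## Working session

There is one attempt and no reset: what is moved stays moved. The work goes in short steps, Python scripts to look and compute and a tool call to move; the robot and the scene stay as the last step left them, time stands still between calls to the robot, and variables do not carry over. Pictures are saved under pics/ and viewed, about 8 in all and at most 12, crops included, and the job is handed in when it is done.

Besides the shell and the picture viewer there is one more tool, called by a JSON object that holds its "method" and its "body". jog_arm: Moves the arm, as the interface text tells. Its arguments: {"type":"object","properties":{"moves":{"type":"array"},"grip_force":{"type":"number"}},"required":["moves"]}

```bash
mkdir -p pics; ls
python3 - <<'E'
from cell import arm, imaging, job
import cv2, numpy as np
print(arm.observe())
for n in ("scene","top"):
    cv2.imwrite(f"pics/{n}1.png",cv2.cvtColor(imaging.get_image(n),cv2.COLOR_RGB2BGR))
    print(n,imaging.camera_params(n))
print(imaging.camera_params("wrist"))
a=cv2.imread("pics/scene1.png");b=cv2.imread("pics/top1.png")
E
```

```text
pics
{'clock': 0.0, 'joints': array([ 1.16840502,  0.43523679,  0.02499898,  1.5740912 , -0.01160231,
        1.13402553, -0.07515252]), 'dq': array([-0.00088951, -0.00127347, -0.00212148, -0.00075151, -0.00188871,
       -0.00158046, -0.00129074]), 'joint_efforts': array([-4.66689471e-04, -6.67850733e+01,  9.84493196e-01, -3.14465082e+01,
       -6.07042154e-02,  4.26853937e-02,  8.03416060e-05]), 'position': array([ 0.18436348, -0.59667418,  0.24293898]), 'ee_rot': array([-3.10484983e+00, -4.68687631e-01,  6.18056218e-04]), 'force': array([-0.00678835, -0.18338914, -0.27179458]), 'ft_torque': array([-0.03635041,  0.02782737, -0.01410103]), 'width': 1.001819555713694}
scene {'fx': 467.046810265026, 'fy': 467.046810265026, 'cx': 257.42187462229066, 'cy': 189.6118653198592, 'rvec': array([ 0.97633237,  2.37511963, -1.12706584]), 'tvec': array([ 0.35344481, -0.2263197 ,  1.89217498])}
top {'fx': 421.55005521927836, 'fy': 421.55005521927836, 'cx': 253.6224811383886, 'cy': 191.49735213561618, 'rvec': array([ 2.1452005 , -2.156159  ,  0.15024883]), 'tvec': array([0.05870937, 0.59534449, 1.07893811])}
{'fx': 265.7298677062714, 'fy': 265.7298677062714, 'cx': 256.9250987852876, 'cy': 193.653420971038, 'hand_eye': array([[-1.38067926e-04, -9.60588336e-01, -2.77974873e-01,
         7.55805584e-02],
       [ 9.99999669e-01,  9.04054219e-05, -8.09102893e-04,
        -2.77850570e-04],
       [ 8.02345238e-04, -2.77974893e-01,  9.60588005e-01,
        -1.41710693e-01],
       [ 0.00000000e+00,  0.00000000e+00,  0.00000000e+00,
         1.00000000e+00]])}
```

View pics/top1.png

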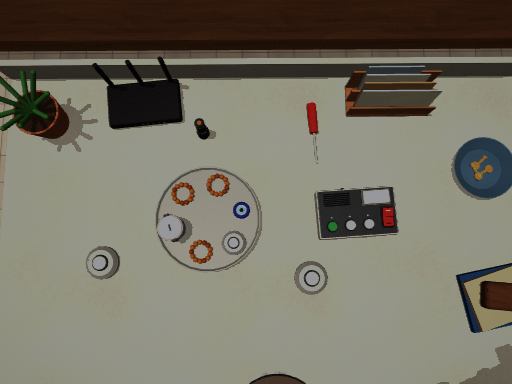

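View pics/scene1.png

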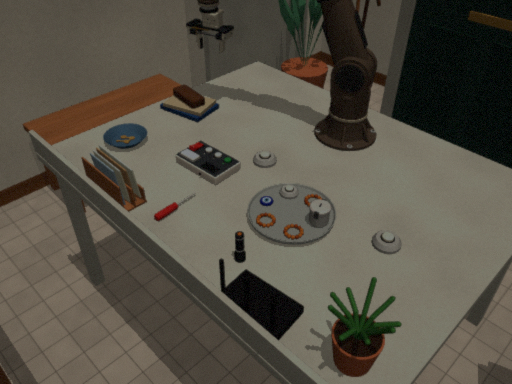

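Doorbell look-alikes in the top view are at (234,243), on the turntable, and at (102,263) and (311,278), loose on the ledge and bigger. The task says the doorbell lies on the turntable and is 64 mm across, which points to (234,243). I'll check that in an enlarged crop and measure positions.

```bash
cat > h.py <<'E'
import cv2, numpy as np
from cell import arm, imaging, job
from scipy.spatial.transform import Rotation as R
def ray(name,uv,z,pose=None):
    p=imaging.camera_params(name); uv=np.atleast_2d(np.float64(uv))
    d=np.c_[(uv[:,0]-p['cx'])/p['fx'],(uv[:,1]-p['cy'])/p['fy'],np.ones(len(uv))]
    if 'rvec' in p:
        M=R.from_rotvec(p['rvec']).as_matrix().T; o=-M@p['tvec']
    else:
        T=R.from_rotvec(pose['ee_rot']).as_matrix(); H=p['hand_eye']
        M=T@H[:3,:3]; o=T@H[:3,3]+pose['position']
    d=d@M.T
    return o+d*((z-o[2])/d[:,2])[:,None]
def grab(name,f):
    s=arm.observe(); im=cv2.cvtColor(imaging.get_image(name),cv2.COLOR_RGB2BGR); cv2.imwrite(f,im); return s,im
def totool(target,s):
    "tip target world -> shift in tool axes, cm"
    T=R.from_rotvec(s['ee_rot'])
    return 100*T.inv().apply(np.array(target)-s['position']-T.apply([0,0,.017]))
E
python3 - <<'E'
from h import *
im=cv2.imread("pics/top1.png")
c=im[170:300,190:340] # 150x130
cv2.imwrite("pics/crop.png",cv2.resize(c,None,fx=5,fy=5,interpolation=cv2.INTER_CUBIC)[:600])
np.set_printoptions(precision=4,suppress=True)
for n,uv,z in (("bell",(234,243),.045),("green",(333,227),.048),("w1",(351,225),.048),("w2",(369,224),.048),("rock",(388,217),.05),("tt",(209,219),.027),("bigL",(102,263),.02),("bigR",(311,278),.02)):
    print(n,ray("top",uv,z)[0])
print(ray("top",[(222,243),(246,243),(295,278),(327,278)],.018))
# colour blobs
hsv=cv2.cvtColor(im,cv2.COLOR_BGR2HSV)
for n,lo,hi in (("green",(45,120,40),(80,255,255)),("red",(0,180,80),(6,255,255))):
    m=cv2.inRange(hsv,lo,hi); m[:, :310]=0;m[:150]=0;m[260:]=0;m[:,410:]=0
    mm=cv2.moments(m,True); print(n,mm['m00'],mm['m10']/mm['m00'],mm['m01']/mm['m00'])
E
```

```text
bell [0.46   0.1075 0.045 ]
green [ 0.5001 -0.151   0.048 ]
w1 [ 0.505  -0.1982  0.048 ]
w2 [ 0.5074 -0.2454  0.048 ]
rock [ 0.5253 -0.2953  0.05  ]
tt [0.5242 0.175  0.027 ]
bigL [0.4097 0.4575 0.02  ]
bigR [ 0.3679 -0.0942  0.02  ]
[[ 0.4606  0.1407  0.018 ]
 [ 0.4603  0.0767  0.018 ]
 [ 0.368  -0.0523  0.018 ]
 [ 0.3675 -0.1367  0.018 ]]
green 80.0 332.4 225.75
red 179.0 387.83240223463685 216.49720670391062
```

View pics/crop.png

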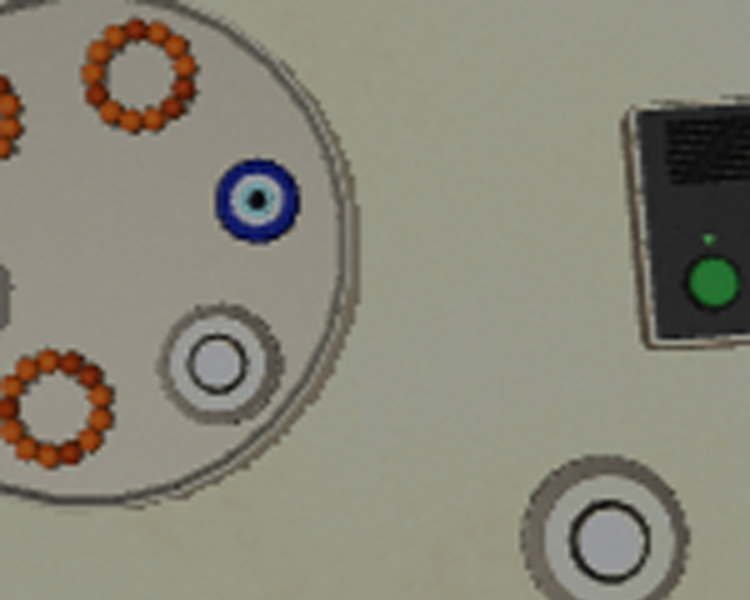

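The crop confirms it. The turntable doorbell at (233.4,242.8) px measures about 64 mm. The two on the ledge measure about 84 mm and are the wrong size. In the top view the chime's green key is at (332.4,226) and the red rocker at (388,216.5), with a yaw of about 4.4°. I'll shut the fingers and move above the rocker's far half.

{"method": "jog_arm", "body": {"moves": [{"fingers": 1, "xyz": [5.5, -2.3, 0], "angular": [0, 0, 0.05]}, {"fingers": 1, "xyz": [11, -4.6, 0], "angular": [0, 0, 0.1]}, {"fingers": 1, "xyz": [16.5, -7, 0], "angular": [0, 0, 0.15]}, {"fingers": 1, "xyz": [22, -9.3, 0], "angular": [0, 0, 0.2]}, {"fingers": 1, "xyz": [27.5, -11.6, 2], "angular": [0, 0, 0.223]}, {"fingers": 1, "xyz": [33, -14, 5], "angular": [0, 0, 0.223]}, {"fingers": 1, "xyz": [38, -16, 8], "angular": [0, 0, 0.223]}, {"fingers": 1, "xyz": [43.3, -18.3, 10], "angular": [0, 0, 0.223]}, {"fingers": 1, "xyz": [43.3, -18.3, 10], "angular": [0, 0, 0.223]}, {"fingers": 1, "xyz": [43.3, -18.3, 10], "angular": [0, 0, 0.223]}, {"fingers": 1, "xyz": [43.3, -18.3, 10], "angular": [0, 0, 0.223]}], "grip_force": 15}}

```text
clock: 1.48
position: [0.5432, -0.2962, 0.1441]
ee_rot: [3.138, 0.117, -0.0]
force: [0.4, -0.7, 0.0]
width: 0.006
```

Run:
```python
from h import *
s,im=grab("wrist","pics/w1.png")
print(s['clock'],s['position'],s['ee_rot'],s['force'],s['width'])
print(R.from_rotvec(s['ee_rot']).as_matrix())
```

```text
1.475 [ 0.54320516 -0.29618206  0.14413616] [ 3.13838515e+00  1.16677727e-01 -2.21608166e-04] [ 0.3585613  -0.6997451   0.03082208] 0.00609605584361934
[[ 9.97239454e-01  7.42526860e-02 -1.02415845e-04]
 [ 7.42525393e-02 -9.97238924e-01 -1.04386539e-03]
 [-1.79642877e-04  1.03337912e-03 -9.99999450e-01]]
```

View pics/w1.png

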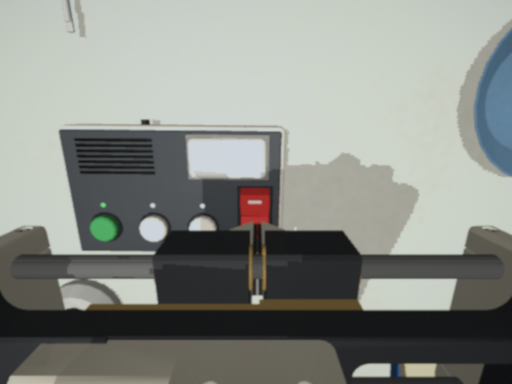

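The wrist view shows the green key at (104,229), white keys at (153,228) and (203,~227), and the rocker's far half around (255,205). The rocker lies just ahead of the closed fingertips at x≈257. Next I'll fit the chime pose from these.

Run:
```python
from h import *
np.set_printoptions(precision=4,suppress=True)
im=cv2.imread("pics/w1.png"); s=arm.observe()
hsv=cv2.cvtColor(im,cv2.COLOR_BGR2HSV)
def blob(lo,hi,box):
    m=cv2.inRange(hsv,lo,hi);k=np.zeros_like(m);x0,y0,x1,y1=box;k[y0:y1,x0:x1]=255;m&=k
    mm=cv2.moments(m,True);x,y,w,h=cv2.boundingRect(m);return np.array([mm['m10']/mm['m00'],mm['m01']/mm['m00']]),(x,y,x+w,y+h),mm['m00']
g=blob((45,100,30),(85,255,255),(80,212,130,250)); w=blob((0,0,130),(180,80,255),(130,210,175,250)); r=blob((0,150,80),(8,255,255),(230,170,285,225))
print(g,w,r)
G=ray("wrist",g[0],.046,s)[0];W=ray("wrist",w[0],.046,s)[0]
print("G",G,"W",W)
x0,y0,x1,y1=r[1]
print("rocker far edge",ray("wrist",[(x0,y0),(x1,y0)],.0545,s))
print("plate corners",ray("wrist",[(62,130),(281,131),(82,250)],.04,s))
top=ray("top",[(332.4,225.9)],.047)[0]; print("top G",top)
for yaw in (4.3,5):
  c,q=np.cos(np.radians(yaw)),np.sin(np.radians(yaw)); M=np.array([[c,-q],[q,c]])
  print("pad",yaw,G[:2]+M@[.031,-.147], "crn back-left",G[:2]+M@[.098,.035],"back-right",G[:2]+M@[.098,-.175])
```

```text
(array([104.259 , 227.6705]), (90, 215, 120, 241), 610.0) (array([152.484 , 228.9181]), (139, 216, 167, 242), 562.0) (array([254.3606, 205.1979]), (240, 188, 270, 225), 965.0)
G [ 0.5037 -0.1492  0.046 ] W [ 0.5059 -0.1961  0.046 ]
rocker far edge [[ 0.5558 -0.2795  0.0545]
 [ 0.5578 -0.3064  0.0545]]
plate corners [[ 0.594  -0.1158  0.04  ]
 [ 0.6078 -0.3127  0.04  ]
 [ 0.4742 -0.1208  0.04  ]]
top G [ 0.503  -0.1497  0.047 ]
pad 4.3 [ 0.5457 -0.2935] crn back-left [ 0.5988 -0.107 ] back-right [ 0.6146 -0.3164]
pad 5 [ 0.5474 -0.2929] crn back-left [ 0.5983 -0.1058] back-right [ 0.6166 -0.315 ]
```

Top and wrist agree on the chime: green key at (0.5035,-0.1495), yaw 4.2° (the tool is already aligned), and power pad at about (0.548,-0.2935). I'll press it gently from straight above.

{"method": "jog_arm", "body": {"moves": [{"fingers": 1, "xyz": [0.5, -0.23, 2], "angular": [0, 0, 0]}, {"fingers": 1, "xyz": [0.5, -0.23, 5], "angular": [0, 0, 0]}, {"fingers": 1, "xyz": [0.5, -0.23, 6.6], "angular": [0, 0, 0]}, {"fingers": 1, "xyz": [0.5, -0.23, 7.0], "angular": [0, 0, 0]}, {"fingers": 1, "xyz": [0.5, -0.23, 7.3], "angular": [0, 0, 0]}, {"fingers": 1, "xyz": [0.5, -0.23, 7.6], "angular": [0, 0, 0]}, {"fingers": 1, "xyz": [0.5, -0.23, 7.8], "angular": [0, 0, 0]}, {"fingers": 1, "xyz": [0.5, -0.23, 7.9], "angular": [0, 0, 0]}, {"fingers": 1, "xyz": [0.5, -0.23, 8.0], "angular": [0, 0, 0]}, {"fingers": 1, "xyz": [0.5, -0.23, 8.0], "angular": [0, 0, 0]}]}}

```text
clock: 2.78
position: [0.5499, -0.2919, 0.0643]
ee_rot: [3.139, 0.121, 0.003]
force: [2.5, 1.0, 4.2]
width: 0.005
```

{"method": "jog_arm", "body": {"moves": [{"fingers": 1, "xyz": [0, 0, 0.1], "angular": [0, 0, 0]}, {"fingers": 1, "xyz": [0, 0, 0.15], "angular": [0, 0, 0]}, {"fingers": 1, "xyz": [0, 0, 0.15], "angular": [0, 0, 0]}]}}

```text
clock: 3.15
position: [0.5499, -0.2919, 0.064]
ee_rot: [3.138, 0.121, 0.003]
force: [-1.3, 2.1, 17.2]
width: 0.005
```

The force rose to 17 N while z stayed at tip z ≈ 0.047, which matches the rocker's level-stop height. I'll retract, move over the green key and check.

{"method": "jog_arm", "body": {"moves": [{"fingers": 1, "xyz": [0, 0, -2], "angular": [0, 0, 0]}, {"fingers": 1, "xyz": [0, 0, -6], "angular": [0, 0, 0]}, {"fingers": 1, "xyz": [-1.2, -5, -6], "angular": [0, 0, 0]}, {"fingers": 1, "xyz": [-2.4, -10, -6], "angular": [0, 0, 0]}, {"fingers": 1, "xyz": [-3.4, -14.7, -6], "angular": [0, 0, 0]}, {"fingers": 1, "xyz": [-3.4, -14.7, -6], "angular": [0, 0, 0]}, {"fingers": 1, "xyz": [-3.4, -14.7, -6], "angular": [0, 0, 0]}]}}

```text
clock: 4.03
position: [0.5037, -0.1485, 0.1222]
ee_rot: [3.139, 0.12, -0.001]
force: [-0.2, -0.4, 0.7]
width: 0.004
```

Run:
```python
from h import *
np.set_printoptions(precision=4,suppress=True)
s,im=grab("wrist","pics/w2.png"); print(s['clock'],s['position'],s['ee_rot'],s['force'])
_,sc=grab("scene","pics/s2.png")
a=cv2.resize(im,(768,576)); c=cv2.resize(sc[120:200,150:290],None,fx=3.6,fy=3.6,interpolation=cv2.INTER_CUBIC)
o=np.zeros((600,800,3),np.uint8); o[:288,:384]=cv2.resize(im,(384,288)); o[300:588,:504]=c; cv2.imwrite("pics/v2.png",o)
print("to green tip 5cm:",totool([.5035,-.1495,.048],s))
```

```text
4.025 [ 0.5037 -0.1485  0.1222] [ 3.1387  0.1201 -0.0006] [-0.233  -0.4043  0.6965]
to green tip 5cm: [-0.0266  0.0904  5.7192]
```

View pics/v2.png

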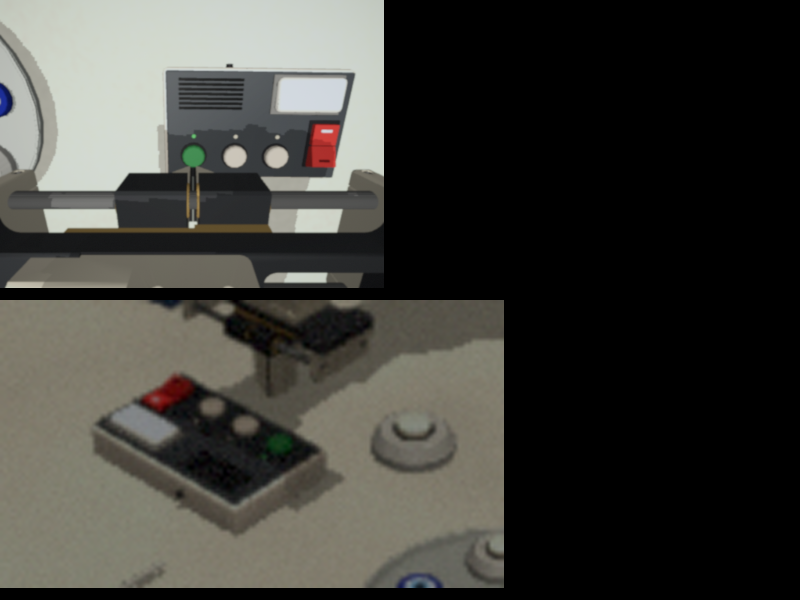

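The wrist view now shows the rocker with its far half level and its near half raised, so it's on. The green key is at about (257,208) px full-size, in line with the fingertip. I'll refine the green target and the bell estimate from this pose.

Run:
```python
from h import *
np.set_printoptions(precision=4,suppress=True)
im=cv2.imread("pics/w2.png"); s=arm.observe(); hsv=cv2.cvtColor(im,cv2.COLOR_BGR2HSV)
m=cv2.inRange(hsv,(45,90,30),(85,255,255)); m[:188]=0; m[:,:235]=0; m[:,285:]=0
print(cv2.boundingRect(m)); (c,r)=cv2.minEnclosingCircle(cv2.findNonZero(m)); print(c,r)
G=ray("wrist",[c],.047,s)[0]; print("G",G,totool([G[0],G[1],.048],s))
for u in [(313,208),(367,208)]: print(ray("wrist",[u],.047,s))
```

```text
(243, 193, 31, 31)
(257.685302734375, 208.12586975097656) 15.473172187805176
G [ 0.5037 -0.1495  0.047 ] [-0.0289  0.0072  5.7117]
[[ 0.5073 -0.1971  0.047 ]]
[[ 0.5108 -0.2435  0.047 ]]
```

{"method": "jog_arm", "body": {"moves": [{"fingers": 1, "xyz": [0, 0, 2.5], "angular": [0, 0, 0]}, {"fingers": 1, "xyz": [0, 0, 4.5], "angular": [0, 0, 0]}, {"fingers": 1, "xyz": [0, 0, 5.4], "angular": [0, 0, 0]}, {"fingers": 1, "xyz": [0, 0, 5.8], "angular": [0, 0, 0]}, {"fingers": 1, "xyz": [0, 0, 6.1], "angular": [0, 0, 0]}, {"fingers": 1, "xyz": [0, 0, 6.3], "angular": [0, 0, 0]}, {"fingers": 1, "xyz": [0, 0, 6.35], "angular": [0, 0, 0]}, {"fingers": 1, "xyz": [0, 0, 6.35], "angular": [0, 0, 0]}]}}

```text
clock: 5.12
position: [0.5039, -0.1485, 0.0601]
ee_rot: [3.138, 0.12, 0.001]
force: [-7.2, -1.5, 17.2]
width: 0.006
```

Tip z is 0.043 and the force is 17 N, well above the 4.4 N spring, so the key is right down. Holding it.

{"method": "jog_arm", "body": {"moves": [{"fingers": 1, "xyz": [0, 0, 0], "angular": [0, 0, 0]}, {"fingers": 1, "xyz": [0, 0, 0], "angular": [0, 0, 0]}, {"fingers": 1, "xyz": [0, 0, 0], "angular": [0, 0, 0]}, {"fingers": 1, "xyz": [0, 0, 0], "angular": [0, 0, 0]}, {"fingers": 1, "xyz": [0, 0, 0], "angular": [0, 0, 0]}, {"fingers": 1, "xyz": [0, 0, 0], "angular": [0, 0, 0]}, {"fingers": 1, "xyz": [0, 0, 0], "angular": [0, 0, 0]}, {"fingers": 1, "xyz": [0, 0, 0], "angular": [0, 0, 0]}, {"fingers": 1, "xyz": [0, 0, 0], "angular": [0, 0, 0]}, {"fingers": 1, "xyz": [0, 0, 0], "angular": [0, 0, 0]}]}}

```text
clock: 6.38
position: [0.5039, -0.1485, 0.0601]
ee_rot: [3.138, 0.119, 0.001]
force: [-7.0, -0.9, 16.0]
width: 0.004
```

{"method": "jog_arm", "body": {"moves": [{"fingers": 1, "xyz": [0, 0, 0], "angular": [0, 0, 0]}, {"fingers": 1, "xyz": [0, 0, 0], "angular": [0, 0, 0]}, {"fingers": 1, "xyz": [0, 0, 0], "angular": [0, 0, 0]}, {"fingers": 1, "xyz": [0, 0, 0], "angular": [0, 0, 0]}, {"fingers": 1, "xyz": [0, 0, 0], "angular": [0, 0, 0]}, {"fingers": 1, "xyz": [0, 0, 0], "angular": [0, 0, 0]}, {"fingers": 1, "xyz": [0, 0, 0], "angular": [0, 0, 0]}, {"fingers": 1, "xyz": [0, 0, 0], "angular": [0, 0, 0]}, {"fingers": 1, "xyz": [0, 0, 0], "angular": [0, 0, 0]}]}}

```text
clock: 7.5
position: [0.5039, -0.1485, 0.0601]
ee_rot: [3.138, 0.119, 0.001]
force: [-6.8, -0.8, 16.3]
width: 0.004
```

The key was held right down for over 2.4 s. I'll release it, go up and move over the doorbell.

{"method": "jog_arm", "body": {"moves": [{"fingers": 1, "xyz": [0, 0, -2], "angular": [0, 0, 0]}, {"fingers": 1, "xyz": [0, 0, -7], "angular": [0, 0, 0]}, {"fingers": 1, "xyz": [-0.5, -5, -8], "angular": [0, 0, 0]}, {"fingers": 1, "xyz": [-1, -10, -8], "angular": [0, 0, 0]}, {"fingers": 1, "xyz": [-1.5, -15, -8], "angular": [0, 0, 0]}, {"fingers": 1, "xyz": [-2, -20, -8], "angular": [0, 0, 0]}, {"fingers": 1, "xyz": [-2.4, -24, -8], "angular": [0, 0, 0]}, {"fingers": 1, "xyz": [-2.5, -26, -8], "angular": [0, 0, 0]}, {"fingers": 1, "xyz": [-2.5, -26, -8], "angular": [0, 0, 0]}, {"fingers": 1, "xyz": [-2.5, -26, -8], "angular": [0, 0, 0]}]}}

```text
clock: 8.75
position: [0.4593, 0.1086, 0.1389]
ee_rot: [3.139, 0.119, 0.001]
force: [-0.3, -0.7, 0.2]
width: 0.003
```

Run:
```python
from h import *
np.set_printoptions(precision=4,suppress=True)
s,im=grab("wrist","pics/w3.png"); print(s['clock'],s['position'],s['ee_rot'],s['force'])
p=imaging.camera_params("wrist"); T=R.from_rotvec(s['ee_rot']).as_matrix()
def px(P):
    q=T.T@(np.array(P)-s['position']); H=p['hand_eye']; q=H[:3,:3].T@(q-H[:3,3]); return p['fx']*q[0]/q[2]+p['cx'],p['fy']*q[1]/q[2]+p['cy']
print("bell pred",px([.460,.1075,.045]))
cv2.imwrite("pics/v3.png",cv2.resize(im[120:310,150:400],None,fx=3,fy=3,interpolation=cv2.INTER_CUBIC))
```

```text
8.75 [0.4593 0.1086 0.1389] [3.139  0.1193 0.0007] [-0.274  -0.6611  0.2406]
bell pred (np.float64(258.8145224087591), np.float64(200.60609152565348))
```

View pics/v3.png

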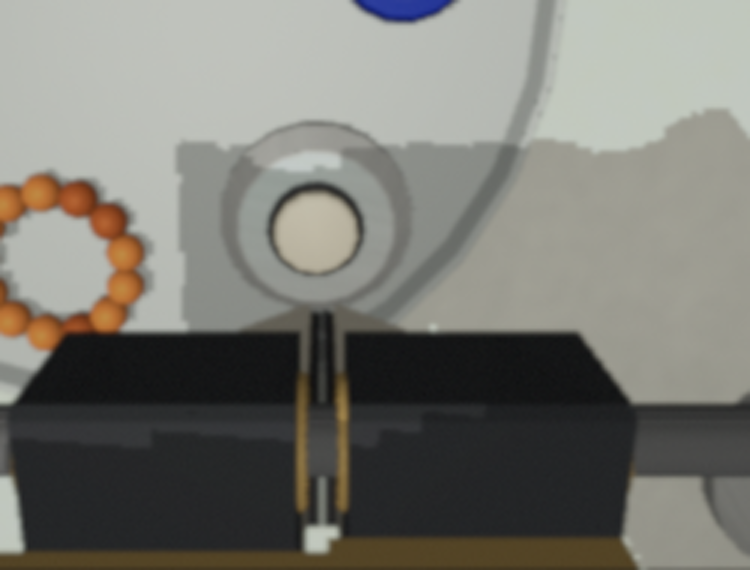

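The pearl button is at crop (316,231), which is full-image (255.3,197), just ahead of the fingertips.

Run:
```python
from h import *
np.set_printoptions(precision=4,suppress=True)
s=arm.observe(); B=ray("wrist",[(255.0,196.8)],.045,s)[0]; print(s['position'],B,totool(B,s))
print(ray("top",[(233.1,242.5)],.045))
```

```text
[0.4593 0.1083 0.1388] [0.4634 0.111  0.045 ] [ 0.4271 -0.2379  7.6805]
[[0.4613 0.1098 0.045 ]]
```

{"method": "jog_arm", "body": {"moves": [{"fingers": 1, "xyz": [0.38, -0.22, 2], "angular": [0, 0, 0]}, {"fingers": 1, "xyz": [0.38, -0.22, 5], "angular": [0, 0, 0]}, {"fingers": 1, "xyz": [0.38, -0.22, 6.8], "angular": [0, 0, 0]}, {"fingers": 1, "xyz": [0.38, -0.22, 7.3], "angular": [0, 0, 0]}, {"fingers": 1, "xyz": [0.38, -0.22, 7.6], "angular": [0, 0, 0]}, {"fingers": 1, "xyz": [0.38, -0.22, 7.8], "angular": [0, 0, 0]}, {"fingers": 1, "xyz": [0.38, -0.22, 8.0], "angular": [0, 0, 0]}, {"fingers": 1, "xyz": [0.38, -0.22, 8.15], "angular": [0, 0, 0]}, {"fingers": 1, "xyz": [0.38, -0.22, 8.25], "angular": [0, 0, 0]}, {"fingers": 1, "xyz": [0.38, -0.22, 8.25], "angular": [0, 0, 0]}]}}

```text
clock: 10.05
position: [0.4631, 0.1118, 0.057]
ee_rot: [3.139, 0.12, 0.002]
force: [-2.4, -2.6, 14.4]
width: 0.01
```

Tip z is 0.040 and the force is 14 N, so the button is right down. I'll lift straight up and check.

{"method": "jog_arm", "body": {"moves": [{"fingers": 1, "xyz": [0, 0, 0], "angular": [0, 0, 0]}, {"fingers": 1, "xyz": [0, 0, -0.5], "angular": [0, 0, 0]}, {"fingers": 1, "xyz": [0, 0, -2], "angular": [0, 0, 0]}, {"fingers": 1, "xyz": [0, 0, -7], "angular": [0, 0, 0]}, {"fingers": 1, "xyz": [-4, 0, -12], "angular": [0, 0, 0]}, {"fingers": 1, "xyz": [-9, 0, -16], "angular": [0, 0, 0]}, {"fingers": 1, "xyz": [-10, 0, -16], "angular": [0, 0, 0]}, {"fingers": 1, "xyz": [-10, 0, -16], "angular": [0, 0, 0]}, {"fingers": 1, "xyz": [-10, 0, -16], "angular": [0, 0, 0]}]}}

```text
clock: 11.18
position: [0.3636, 0.1043, 0.2157]
ee_rot: [3.139, 0.12, -0.001]
force: [0.0, -0.6, -0.1]
width: 0.005
```

Run:
```python
from h import *
s,im=grab("wrist","pics/w4.png"); print(s['clock'],s['position'],s['force'])
_,t=grab("top","pics/t4.png")
a=cv2.imread("pics/top1.png")[160:285,145:410]; b=t[160:285,145:410]
cv2.imwrite("pics/v4.png",cv2.resize(np.vstack([a,b]),None,fx=2.4,fy=2.4,interpolation=cv2.INTER_CUBIC))
print(ray("wrist",[(0,0)],.045,s))
```

```text
11.175 [0.3636168  0.10433818 0.21566414] [ 0.02162968 -0.60811845 -0.1059739 ]
[[0.53190023 0.37827214 0.045     ]]
```

View pics/v4.png

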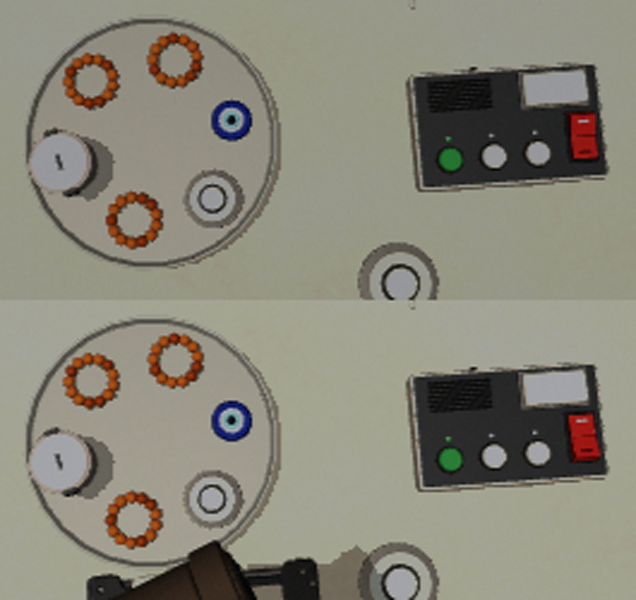

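View pics/w4.png

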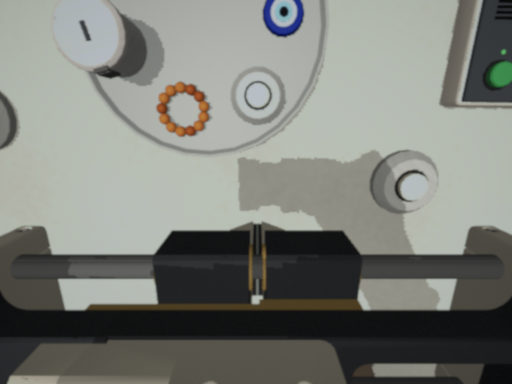

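The before and after top views match. The doorbell (212,198 → 212,498 in the stacked crop), nazar, loops and cup haven't moved. The rocker's shading has flipped to on, and the gripper is clear and touching nothing. Handing in.

```bash
python3 -c "
from cell import job
print(job.sign_off())"
```

```text
the job is handed in; nothing more can be done
None
```

I carried out the pairing in the order asked and handed it in at about 11 s on the robot's clock, with no verdict reported.

- **Rocker:** I pressed the far half down to its stop. The fingertips ended at z ≈ 0.047 m with 17 N on them, and later pictures show that half level.
- **Green key:** I held it right down for over 2 s. The tip was at z ≈ 0.043 m with about 16–17 N, and I then released it.
- **Doorbell:** I pressed the 64 mm one on the turntable, not the two of about 84 mm on the ledge. The tip reached z ≈ 0.040 m with 14 N, and I then released it.

**Last checks:** The before and after top views show the doorbell and the other turntable items where they were, and the white keys look unpressed. The arm is clear, with no contact force.

**What I couldn't confirm:** The lamp showed no visible change, so the rocker's on state is judged from its shape and the force at its stop. That the green key and doorbell button came back up is judged from the pictures only. The top and wrist cameras disagreed by about 2 mm on the doorbell's position, so I aimed in between, closer to the wrist camera's estimate.

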